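# Re-index the sampler turret and lock it

### The job

Turn the sampler's turret wheel until the pointer on its far rim stands near the mark plate, then work the wheel a little either way by feel, pressing the lock pin only gently, until the pin drops into the lock hole nearest the mark, and push it fully home. Never press or force the pin harder than about 20 N (2 kg), let go of it at the end, and leave the jar, the mouse and the vial rack alone.

Things in the scene. Friction and masses are not known exactly. Their poses are not given: they have to be found in the camera images.
- unit: The sampler's fixed round pedestal, white and grey, 196 mm across, upright on the bench. Origin: on the wheel's vertical axis, at bench height.
- hub (a point): The centre of the turret wheel's top face, on its axis, 88 mm above the bench. The wheel is a white 16-sided plate, 180 mm across flats, 16 mm thick; black vial caps and a hub within 48 mm of the axis rise 7 mm above it. It turns about the vertical axis, stiff with friction (about 0.12 N m), stays where left, and can turn 1.8 rad either way from the start.
- ring (a point): The centre, on the axis, of the top face of the fixed aluminium index ring, 70 mm above the bench, 2 mm below the wheel. The ring has three lock holes 70 mm from the axis: 14 mm along the circle, 18 mm along the radius, 20 mm deep, hidden by the wheel: the right one, and a wrong one 0.42 rad to either side of it. The rest of its top is flat.
- pin: The lock pin: a 12 mm steel shank 34 mm long, and above it a round black knob, 22 mm across, 46 mm tall. Origin: centre of the shank's lower end, z up. It stands upright, loose in the wheel's pin hole, so moving it sideways turns the wheel. At first its foot rests on the ring, origin 70 mm above the bench; fully home the knob sits on the wheel and the origin is at 54 mm. Raised to 75 mm it clears the ring.
- pin_hole (a point): The centre of the wheel's pin hole (13 mm wide, right through the wheel) at the wheel's top face, 88 mm above the bench, 70 mm from the axis, diametrically opposite the pointer.
- pointer (a point): The tip of the wheel's dark steel pointer, a 6 mm wide finger bent down over the wheel's far rim; the point is 105 mm from the axis, 81 mm above the bench. It turns with the wheel.
- mark (a point): The top of the mark plate, a dark upright steel blade 3 mm thick fixed at the pedestal's rim, under the pointer's path; the point is 105 mm from the axis, 65 mm above the bench. It starts 0.55 to 1.25 rad anticlockwise (from above) of the pointer. It is a rough mark: with the pin in the right lock hole the pointer stands 8 to 15 mm to one side or the other of it.
- bottle: Bystander: amber screw-top jar, 70 mm across, 150 mm tall, origin under its centre.
- mouse: Bystander: grey computer mouse, 100 x 58 x 30 mm, on a fixed 3 mm mat of 200 x 170 mm; origin under its centre.
- rack: Bystander: white vial rack block, 160 x 70 x 30 mm, origin under its centre.
Mind the look-alikes: they are no part of the job. What is shaped like the pin but green is not meant. What is shaped like the unit but red or turquoise is not meant.

How it is judged:
By the outcome, as a careful person would: the job done as asked, in the order asked, and still so for the second after the job is handed in, with the robot touching nothing.
It also fails if it takes over 70 s, if anything falls off the work surface, if the arm or the gripper's body presses on something with over 40 N, if the wrist force passes 120 N, or if a joint passes its speed limit or range.

### The arm

A 6-joint arm with a two-finger parallel gripper is mounted at the origin on the work surface. World frame = base frame: x ahead of the robot, y to its left, z up, the work surface at z = 0. Lengths are in mm, angles in degrees, forces in N, time in s.
With the tool pointing down it reaches from about 300 to 775 mm from the base axis. Payload 14.6 kg.
Tool frame: the origin (TCP) lies midway between the tips of the shut fingers; the grasp point (between the pads) lies 19 mm behind it (robot.grasp_offset is the distance from the TCP to the grasp point, in mm); z points along the fingers, y is the line along which they close (so a half turn about z gives the same grasp; the last joint's range is limited). The gripper opens to 94 mm and grips with 3 to 60 N. Pads are 16 mm wide; open, the fingers measure 119 mm over their backs; the gripper's body (75 mm by 177 mm) begins 78 mm behind the grasp point.
Start: joints at [-80.306, 17.183, 87.147, -0, 75.671, -3.816], TCP at [128.485, -534.772, 205.446] pointing down, gripper open.
Joint ranges: [-173.82, 173.82], [-45.26, 126.66], [13.44, 144.39], [-59.66, 239.66], [0, 175.72], [-146.38, 146.38]. Speed limits (degrees/s): [127.2, 127.2, 147.25, 180, 180, 180].

### API

Orientations are given as a 3x3 rotation matrix whose columns are the frame's x, y, z axes.
In Python, from station import robot, effector, observe, eyes gives the robot as it stands. Calls block until the motion is done:
- robot.goto(position, orientation): joint-space move of the TCP to a pose.
- robot.move_linear(position, rotation=None, feed=150): straight line of the TCP; rotation=None keeps the orientation; feed is the mean speed in mm/s.
- robot.move_j(angles): joint-space move.
- effector.let_go() and effector.close_gripper(f_grip=None): open the fingers fully, or close them until they stop; f_grip is the grip in N (None keeps the last).
- robot.hold(seconds).
- robot.solve_ik(position, orientation): joint angles nearest the present ones, or None.
- observe(): the state.
- eyes.camera(name): name is "scene" or "top" or "wrist"; returns (picture, depth): 480x640x3 uint8, red, green, blue; 480x640 float32, mm along the optical axis (not along the pixel's ray), 0 where there is no reading.
- eyes.get_calibration(name): a dict with "K" (3x3 intrinsics, pixels), "eye" and "rotation" of the camera in the world. Camera axes: x right, y down, z forward; pixel columns grow to the right and rows downward; lengths in mm; the calibration is good to about 2 mm. A picture is of the moment at which its call begins: read the wrist's pose just before it. get_calibration takes no time and is no camera call; for the wrist camera it gives the pose at the moment of the call.
A pose or a line that the arm cannot do raises robot.PlanningError and nothing moves.
- robot.hand_in(): hands the job in; it is judged then, once.
Trained networks look in the newest picture that a camera, given by its name, has taken for a name from the list of things; names that differ only in an ending like _2 or _b are one class to them, and where a whole thing is asked for, a point or a joint stands for the part that bears it (a point fixed in the world has none). Each returns a list of dicts, best first, with "conf" (0 to 1); they miss things now and then, are a little off and sometimes report something else, mostly with a low value. They report only what shows in the picture. A call takes as long as a camera call. They do not tell look-alikes from the thing itself.
- eyes.cut_out(camera, name): "mask" (480x640 bool, what is visible of it) and "bbox" ([left, top, width, height] in pixels, round what is visible of it).
The state is a dict: "clock": time; "joint_pos": joint angles; "joint_vel": joint speeds; "effort": joint torques, N m; "position": TCP position; "tool_rot": TCP orientation; "contact_force": force on the tool from outside, world axes, zero at the start; "wrist_torque": the same for the moment, N m; "gripper_width": finger opening in mm; "grip_force": force on a finger pad.
Only numpy, scipy, OpenCV 4.12 (cv2) and the standard library are available. Lean on these libraries where they do the work, as an engineer would, in place of code of your own. Each camera call takes 0.05 s, during which the arm holds its last target. There are 200 camera calls.

## Working session

There is one attempt and no reset: what is moved stays moved. The work goes in short steps, each a Python script; the robot and the scene stay as the last script left them, time stands still between calls to the robot, and variables do not carry over. Pictures are saved under pics/ and viewed, at most 10 in all, crops included, and the job is handed in when it is done.

```bash
mkdir -p pics; ls; cat > h.py <<'E'
import numpy as np, cv2
from station import robot, effector, observe, eyes
def snap(cam,fn=None):
    c=eyes.get_calibration(cam); p,d=eyes.camera(cam)
    if fn: cv2.imwrite('pics/'+fn,p[:,:,::-1])
    return p,d,c
def cloud(d,c):
    v,u=np.mgrid[:480,:640]; K=np.array(c['K'])
    P=np.stack([(u-K[0,2])/K[0,0]*d,(v-K[1,2])/K[1,1]*d,d],-1)
    return P@np.array(c['rotation']).T+np.array(c['eye'])
E
python3 - <<'E'
from h import *
for cam in ['scene','top']:
    p,d,c=snap(cam,cam+'0.png'); W=cloud(d,c)
    for n in ['unit','pin','pointer','mark','bottle','mouse','rack']:
        try:
            for r in eyes.cut_out(cam,n)[:4]:
                m=r['mask']&(d>0); print(cam,n,round(r['conf'],2),r['bbox'],np.round(np.median(W[m],0)),np.round(W[m][:,2].max()))
        except Exception as e: print(cam,n,e)
print(observe()['clock'])
E
```

```text
pics
scene unit 0.94 [249.1, 210.1, 85.7, 88.7] [562. -53.  88.] 100.0
scene unit 0.94 [389.3, 213.3, 92.0, 89.8] [823.  94.  87.] 101.0
scene unit 0.87 [302.3, 301.3, 103.2, 116.0] [ 808. -220.   88.] 100.0
scene pin 0.73 [338.8, 253.7, 6.1, 13.6] [641.  12.  42.] 67.0
scene pin 0.64 [280.2, 192.7, 10.6, 23.8] [489.   8. 132.] 155.0
scene pin 0.58 [230.1, 214.0, 11.8, 28.4] [392. -48.  55.] 86.0
scene pointer 0.86 [304.9, 303.4, 98.1, 93.8] [ 801. -203.   89.] 100.0
scene pointer 0.74 [397.7, 214.4, 85.4, 63.4] [817. 121.  88.] 101.0
scene pointer 0.57 [253.5, 206.1, 82.3, 66.3] [552. -37.  89.] 108.0
scene bottle 0.89 [333.8, 98.3, 30.3, 63.3] [438. 368.  92.] 155.0
scene mouse 0.71 [125.1, 356.7, 53.9, 31.6] [ 498. -427.   30.] 39.0
scene rack 0.95 [353.3, 169.3, 68.0, 44.2] [598. 290.  28.] 36.0
top unit 0.79 [354.6, 124.9, 70.9, 73.0] [ 780. -187.   90.] 107.0
top unit 0.79 [247.4, 119.2, 63.4, 72.7] [797. 128.  89.] 106.0
top unit 0.62 [301.4, 208.6, 66.2, 74.0] [537. -27.  90.] 158.0
top pin 0.52 [312.4, 259.8, 10.3, 4.0] [482.  13. 152.] 158.0
top pointer 0.63 [298.0, 209.4, 67.4, 67.9] [543. -27.  90.] 119.0
top pointer 0.63 [246.9, 117.3, 58.6, 66.6] [808. 131.  90.] 106.0
top pointer 0.59 [361.5, 126.8, 59.1, 64.4] [ 790. -191.   90.] 107.0
top mark 0.53 [295.6, 208.7, 69.6, 70.0] [539. -25.  90.] 104.0
top mouse 0.87 [450.9, 248.2, 37.6, 34.1] [ 487. -418.   31.] 43.0
top mouse 0.48 [310.7, 259.4, 12.9, 7.3] [482.  13. 152.] 158.0
top rack 0.86 [204.8, 203.1, 30.7, 57.0] [586. 303.  31.] 40.0
0.8
```

```bash
python3 - <<'E'
import cv2,numpy as np
a=cv2.imread('pics/scene0.png'); b=cv2.imread('pics/top0.png')
cv2.imwrite('pics/m1.png',np.vstack([np.hstack([cv2.resize(a[170:430,200:520],(400,325)),cv2.resize(b[90:310,200:470],(400,325))]),]))
cv2.imwrite('pics/m2.png',np.hstack([cv2.resize(a[180:310,225:355],(400,400),interpolation=cv2.INTER_CUBIC),cv2.resize(b[195:295,285:385],(400,400),interpolation=cv2.INTER_CUBIC)]))
E
```

```text
(no output)
```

View pics/m1.png

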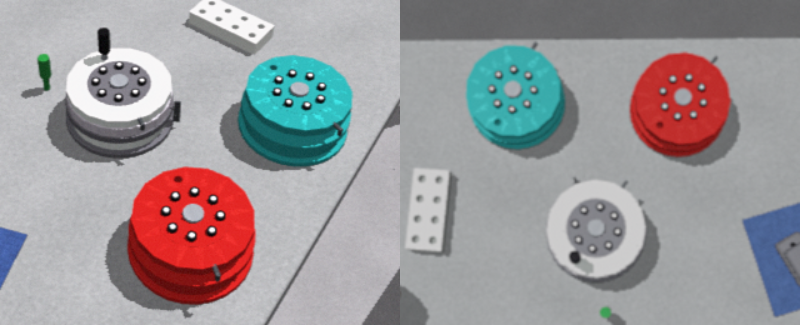

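View pics/m2.png

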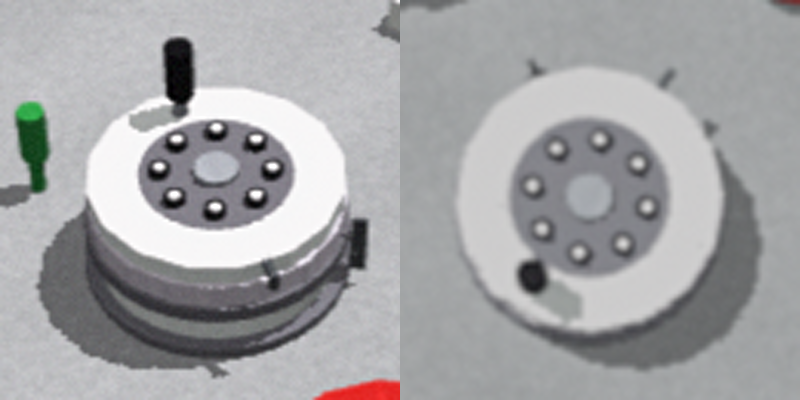

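The white unit (scene ≈(290,250), top ≈(333,245)) is the sampler. Pin candidates are the black one at scene (285,205) and the green one at (235,230), and black is the right one. The unit candidates are white, red at (353,360) and turquoise at (435,258). On the rim in the top view, the pointer is at about (452,214), opposite the pin. The mark is anticlockwise of it at about (419,212). I'll measure these from the hand camera next.

```bash
python3 - <<'E'
from h import *
s=observe(); print(np.round(s['tool_rot'],3).tolist(), s['contact_force'])
def axis(W,d,p,lab):
    g=(p.max(-1).astype(int)-p.min(-1)<40)&(p.min(-1)>130)
    m=(d>0)&(abs(W[...,2]-88)<4)&(np.hypot(W[...,0]-555,W[...,1]+35)<130)&g
    (c,sz,a)=cv2.minAreaRect(W[m][:,:2].astype(np.float32)); cc,r=cv2.minEnclosingCircle(W[m][:,:2].astype(np.float32))
    print(lab,'axis',np.round(c,1),np.round(sz,1),np.round(cc,1),round(r,1),'z',np.median(W[m][:,2]),m.sum())
    k=(d>0)&(W[...,2]>140)&(np.hypot(W[...,0]-490,W[...,1]-10)<40)
    print(lab,'knob top',np.round(W[k].mean(0),1),np.round(W[k].min(0),1),np.round(W[k].max(0),1),k.sum())
for cam in ['scene','top']:
    p,d,c=snap(cam); axis(cloud(d,c),d,p,cam)
R=np.array([[0,1,0],[1,0,0],[0,0,-1.]])
s=np.array(s['tool_rot'])
for pos in ([470,-35,400],[470,-35,340]):
    try: robot.goto(pos,s); break
    except robot.PlanningError as e: print(e)
robot.hold(.3)
p,d,c=snap('wrist','w1.png'); W=cloud(d,c); axis(W,d,p,'wrist'); np.savez('w1.npz',p=p,d=d,W=W,K=c['K'],eye=c['eye'],rotation=c['rotation'])
for n in ['pin','pointer','mark']:
    for r in eyes.cut_out('wrist',n)[:3]: print(n,r['conf'],r['bbox'])
print(c['eye'],np.round(c['rotation'],2).tolist(),observe()['clock'],observe()['contact_force'])
E
```

```text
[[0.972, 0.234, -0.0], [0.234, -0.972, -0.0], [-0.0, 0.0, -1.0]] [-0.1054863  -0.07892586  0.05541976]
scene axis [543.1 -26.5] [183.6 182.9] [548.9 -28.7] 99.2 z 88.45339857226031 2678
scene knob top [487.1   9.6 148.4] [474.6   0.8 140. ] [497.6  23.4 153.9] 86
top axis [542.7 -25. ] [179.8 179.7] [547.8 -31.9] 99.1 z 89.09938940465167 2002
top knob top [483.6  13.8 151.3] [474.    5.  142.6] [492.7  23.5 156.8] 55
wrist axis [543.6 -24.3] [179.7 180.6] [549.6 -29.3] 99.1 z 88.2661475371593 13042
wrist knob top [482.1  11.5 495.7] [450.  -29.9 140.1] [499.1  46.9 522.9] 30993
pin 0.73 [310.6, 236.3, 15.8, 30.3]
pin 0.61 [280.1, 170.1, 20.4, 25.8]
pointer 0.69 [255.7, 53.0, 158.5, 157.0]
pointer 0.65 [474.6, 2.4, 127.0, 28.3]
mark 0.4 [317.6, 36.6, 14.2, 17.3]
[552.23401084 -15.24711954 579.19855396] [[0.23, -0.93, -0.28], [-0.97, -0.22, -0.07], [-0.0, 0.29, -0.96]] 3.6667 [-0.37378284 -0.67522773 -0.45240428]
```

View pics/w1.png

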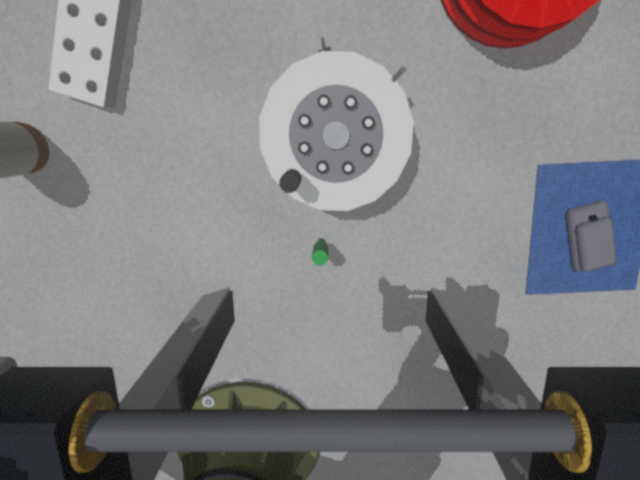

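The wrist view shows the white wheel at (336,133) with the black pin on it at (290,181). The pointer finger is at (400,72), opposite the pin, and the mark blade is at (325,43). The green decoy pin stands on the bench at (320,250). I'll get the angles and take a close crop.

```bash
python3 - <<'E'
import numpy as np,cv2
f=np.load('w1.npz'); p,W,K,eye,R=[f[k] for k in('p','W','K','eye','rotation')]
A=np.array([543.2,-25.0])
def ray(u,v,z):
    r=R@np.linalg.inv(K)@np.array([u,v,1.]); return (eye+r*(z-eye[2])/r[2])[:2]
def pol(q): q=q-A; return round(np.hypot(*q),1),round(np.arctan2(q[1],q[0]),4)
g=p.max(-1).astype(int)
m=np.zeros(g.shape,bool); m[165:196,275:304]=g[165:196,275:304]<75
v,u=np.nonzero(m); print('knob px',u.mean(),v.mean(),len(u),u.min(),u.max(),v.min(),v.max()); q=ray(u.mean(),v.mean(),127); print('pin',q,pol(q))
for n,(x0,x1,y0,y1),z in [('pointer',(385,412,60,85),81),('mark',(312,340,33,54),65),('third',(403,420,95,110),65)]:
    s=g[y0:y1,x0:x1]; print(n); mm=s<110; v,u=np.nonzero(mm)
    if len(u):
        q=[ray(a+x0,b+y0,z) for a,b in zip(u,v)]; pr=np.array([pol(t) for t in q]); print(pr[pr[:,0]>95].mean(0),pr.min(0),pr.max(0),len(u), 'px',u.mean()+x0,v.mean()+y0)
cv2.imwrite('pics/c1.png',cv2.resize(p[25:215,240:440,::-1],(800,600)[:2] if 0 else (630,598),interpolation=cv2.INTER_CUBIC))
E
```

```text
knob px 290.7386363636364 180.58712121212122 264 281 300 170 190
pin [485.04043644  13.56930805] (np.float64(69.8), np.float64(2.556))
pointer
[99.42272727 -0.56916818] [91.8    -0.5857] [103.2     -0.5523] 29 px 397.62068965517244 74.34482758620689
mark
[100.34375      0.36208437] [97.4     0.3081] [105.8      0.3939] 32 px 325.15625 46.78125
third
```

View pics/c1.png

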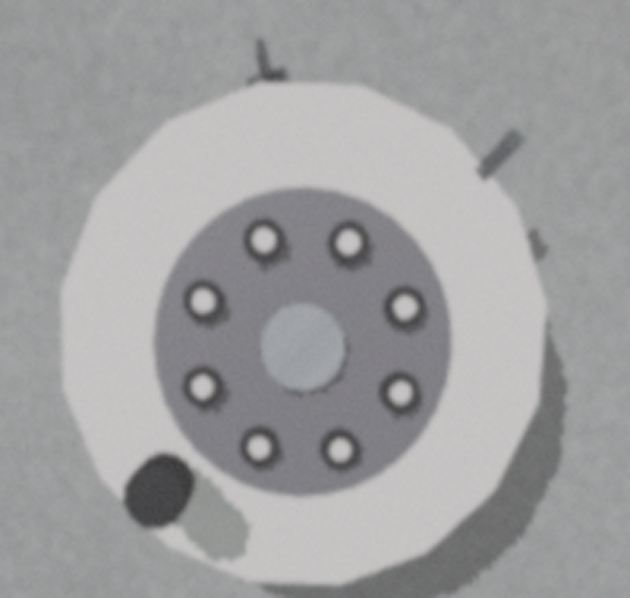

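The crop confirms the black pin on the white wheel at (160,490), with the pointer opposite at (500,155) and the mark at (263,55). The pin measures 69.8 mm from the axis at angle 2.556. The pointer is at −0.57 and the mark at about +0.36, so the turn is about +0.93 rad anticlockwise. Next I'll grasp the pin, lift it and test the turn.

```bash
cat >> h.py <<'E'
A=np.array([543.2,-25.0])
def pin(th,r=70): return A+r*np.array([np.cos(th),np.sin(th)])
def F(): return np.array(observe()['contact_force'])
E
python3 - <<'E'
from h import *
R=np.array(observe()['tool_rot']); q=pin(2.556)
robot.goto([*q,190],R); robot.move_linear([*q,115],feed=120); print('F pre',F())
effector.close_gripper(f_grip=15); s=observe(); f0=F(); print('closed',s['gripper_width'],s['grip_force'],s['position'],f0,s['clock'])
if 18<s['gripper_width']<26:
    robot.move_linear([*q,121.],feed=30); robot.hold(.2); s=observe(); print('lift',s['position'],F(),s['clock'])
    off=np.zeros(2)
    for th in np.arange(2.556+.04,2.556+.21,.04):
        robot.move_linear([*(pin(th)+off),121.],feed=40)
        f=F(); e=np.array([np.cos(th),np.sin(th)]); t=np.array([-e[1],e[0]])
        print(round(th,3),'r',round(f[:2]@e,2),'t',round(f[:2]@t,2),'z',round(f[2],2),round(observe()['clock'],2))
        if np.linalg.norm(f[:2])>12: break
E
```

```text
F pre [-0.49516639  0.40351237  0.2803991 ]
closed 21.87823407588215 14.999295473098755 [484.87811011  13.68010111 114.9998862 ] [ 0.49603678 -0.49323246  0.14367618] 6.4083
lift [484.81058329  13.68144481 120.90942465] [-1.24095618 -0.58098179 -1.3549491 ] 6.9583
2.596 r 0.48 t -0.63 z -1.26 7.21
2.636 r -0.06 t -0.06 z -0.2 7.46
2.676 r 0.2 t 0.3 z -0.31 7.71
2.716 r -0.15 t 0.2 z -0.66 7.96
2.756 r -0.55 t 0.26 z 0.3 8.21
```

```bash
python3 - <<'E'
from h import *
p,d,c=snap('scene'); a=p[160:320,210:370,::-1]; cv2.imwrite('pics/s2.png',cv2.resize(a,(560,560),interpolation=cv2.INTER_CUBIC))
E
```

```text
(no output)
```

View pics/s2.png

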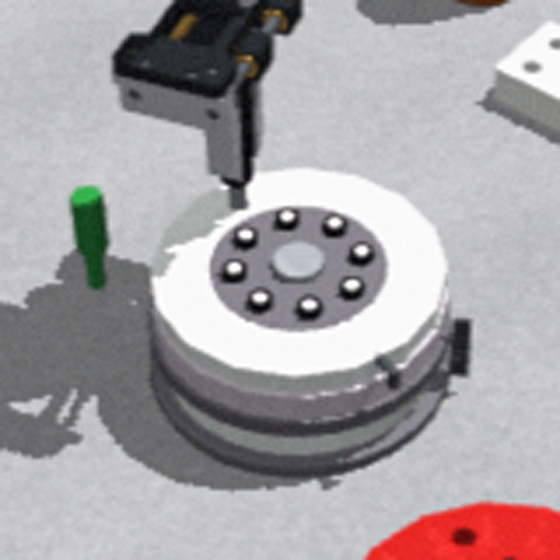

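The pointer moved with the wheel, from about crop (360,383) to (393,375). The mark is at (460,335) and the pin is held. I'll turn to just short of the mark, lower the pin gently and feel for the hole.

```bash
cat > s.py <<'E'
from h import *
import sys
mk=0.36+np.pi; off=np.zeros(2); z=121.
def to(th,z,feed):
    robot.move_linear([*(pin(th)+off),z],feed=feed)
def rep(th):
    f=F(); e=np.array([np.cos(th),np.sin(th)]); return f[:2]@e, f[:2]@np.array([-e[1],e[0]]), f[2], e
for th in np.linspace(2.756,mk-.17,9)[1:]:
    to(th,z,50); fr,ft,fz,e=rep(th)
    if abs(fr)>2.5: off-=e*np.sign(-fr)*0 - e*0.06*fr   # yield along the radial reaction
    print(round(th,3),np.round([fr,ft,fz],1))
    if max(abs(fr),abs(ft))>12: sys.exit('lateral')
robot.hold(.2); b=np.mean([rep(th)[2] for _ in range(3)]); print('base',b,off,observe()['clock'])
to(th,116.5,30)
z=116.5
for _ in range(20):
    z-=.3; to(th,z,15); robot.hold(.05); fz=rep(th)[2]-b
    if fz>3: break
print('touch',z,fz,observe()['clock']); z0=z
if fz<3: sys.exit('no touch')
log=[]
while th<mk+.18:
    th+=.01; to(th,z,15); fr,ft,fz,e=rep(th); fz-=b
    if abs(fr)>2.5: off+=e*.06*fr
    log.append((round(th,3),round(z,2),*np.round([fr,ft,fz],1)))
    if max(abs(fr),abs(ft))>12 or fz>14: print('stop'); z=z+.5; to(th,z,20); break
    z+=float(np.clip((fz-4)*.06,-.5,.5))
    if z<z0-1.5: print('DROP'); break
for l in log[-45:]: print(*l)
np.save('st.npy',[th,z,*off,b,z0]); print(observe()['clock'],observe()['position'])
E
python3 s.py
```

```text
2.828 [-0.6 -0.6 -0.3]
2.9 [-1.  -0.4 -1.4]
2.972 [-0.8  0.9 -1.2]
3.044 [ 0.2 -0.6 -0.2]
3.116 [ 0.2  0.1 -0.1]
3.188 [ 0.6  0.5 -0.6]
3.26 [0.4 0.9 0.2]
3.332 [-0.2  0.8 -0.3]
base -0.1761653409971048 [0. 0.] 10.4583
touch 114.70000000000002 4.634856627473138 12.5583
3.342 114.7 -0.0 -3.0 6.1
3.352 114.82 0.2 -4.6 4.5
3.362 114.85 -0.7 -5.5 5.2
3.372 114.92 -0.9 -4.4 4.4
3.382 114.95 -1.8 -2.9 3.3
3.392 114.91 -1.3 -3.9 4.3
3.402 114.92 -1.7 -4.2 4.6
3.412 114.96 -1.5 -2.6 3.8
3.422 114.95 -1.2 -3.7 3.0
3.432 114.89 -1.2 -4.4 5.2
3.442 114.96 -1.8 -4.0 3.7
3.452 114.94 -1.2 -3.9 4.3
3.462 114.96 -1.9 -4.3 4.1
3.472 114.96 -1.9 -3.5 3.8
3.482 114.95 -1.8 -3.7 4.2
3.492 114.96 -1.8 -3.5 3.5
3.502 114.93 -1.4 -3.4 3.7
3.512 114.92 -1.3 -4.2 3.7
3.522 114.9 -2.3 -4.6 5.5
3.532 114.99 -1.6 -3.1 4.7
3.542 115.03 -1.5 -3.5 2.0
3.552 114.91 -1.3 -4.5 4.6
3.562 114.94 -1.7 -3.5 3.3
3.572 114.9 -2.0 -4.2 3.9
3.582 114.89 -1.7 -3.6 4.6
3.592 114.93 -1.7 -2.5 3.4
3.602 114.9 -2.8 -3.4 2.8
3.612 114.82 -1.6 -2.4 2.6
3.622 114.74 -0.5 -2.3 2.3
3.632 114.64 -0.4 -1.3 1.3
3.642 114.48 -1.4 -1.5 0.1
3.652 114.24 -0.4 -1.1 -1.2
3.662 113.93 0.1 -0.4 -0.1
3.672 113.68 -0.1 -1.4 0.9
3.682 113.5 -0.6 -2.4 1.1
3.692 113.32 -0.6 -4.7 3.3
21.5583 [483.55293905 -61.25449166 113.33760682]
```

The pin began to drop at about 3.64 rad. That is about +0.14 rad from the mark, roughly 15 mm, which fits the right hole. I'll centre it and lower it, watching the force.

```bash
cat > d.py <<'E'
from h import *
th,z,ox,oy,b,z0=np.load('st.npy'); off=np.array([ox,oy])
k=0
while z>z0-17.5 and k<70:
    k+=1
    robot.move_linear([*(pin(th)+off),z],feed=25); f=F(); e=np.array([np.cos(th),np.sin(th)]); t=np.array([-e[1],e[0]])
    fr,ft,fz=f[:2]@e,f[:2]@t,f[2]-b
    if k%3==0 or fz>5: print(k,round(th,3),round(z,2),np.round([fr,ft,fz],1))
    if fz>9: z+=.3
    elif fz<5: z-=.8 if abs(ft)<3 else .2
    if abs(ft)>1.5: th+=float(np.clip(.05*ft,-.3,.3))/70
    if abs(fr)>1.5: off+=e*float(np.clip(.05*fr,-.3,.3))
    if z<z0-14 and fz>5: print('seat'); break
np.save('st.npy',[th,z,*off,b,z0]); s=observe(); print(s['clock'],s['position'],th,z,s['gripper_width'])
E
python3 d.py
```

```text
3 3.685 112.88 [-0.4 -3.5  1. ]
6 3.679 111.08 [-0.4 -2.4 -0.5]
9 3.676 108.68 [-0.5 -0.8 -0.8]
12 3.676 106.28 [-1.2 -0.2 -1.1]
15 3.676 103.88 [-0.2 -1.2 -0.3]
18 3.676 101.48 [ 0.4  0.5 -0.1]
21 3.676 99.08 [-0.7 -0.3 -0.2]
22 3.676 98.28 [ 2.9 -2.   7.1]
seat
27.0583 [483.37011065 -60.61793594  98.87990113] 3.674782939112655 98.27830083063441 21.749968268623903
```

```bash
python3 - <<'E'
from h import *
th,z,ox,oy,b,z0=np.load('st.npy'); q=pin(th)+[ox,oy]
for i in range(8):
    f=F()[2]-b
    if f>9: break
    z-=.15; robot.move_linear([*q,z],feed=15); robot.hold(.1)
print('press',F(),z,observe()['position'])
robot.move_linear([*q,z+.6],feed=15)
effector.let_go(); robot.move_linear([*q,200],feed=120); s=observe(); R=np.array(s['tool_rot'])
robot.goto([455,-35,400],R); robot.hold(.3)
p,d,c=snap('wrist'); W=cloud(d,c); np.savez('w2.npz',p=p,d=d,W=W,K=c['K'],eye=c['eye'],rotation=c['rotation'])
K,eye,R=np.array(c['K']),np.array(c['eye']),np.array(c['rotation'])
m=(d>0)&(W[...,2]>115)&(W[...,2]<180)&(np.hypot(*(W[...,:2]-A-0).transpose(2,0,1))<110)
print('knob',W[m].mean(0),W[m].max(0),m.sum(), 'clock',observe()['clock'])
def px(x): 
    y=K@R.T@(np.array(x)-eye); return y[:2]/y[2]
print('pix hub',px([*A,88]))
u,v=px([*A,88]).astype(int); u0,v0=max(0,u-105),max(0,v-105)
w=cv2.resize(p[v0:v0+200,u0:u0+200,::-1],(400,400),interpolation=cv2.INTER_CUBIC)
p2=snap('scene')[0]; s2=cv2.resize(p2[180:310,225:355,::-1],(400,400),interpolation=cv2.INTER_CUBIC)
cv2.imwrite('pics/e1.png',np.hstack([w,s2])); print(u0,v0)
E
```

```text
press [-3.39093719  0.63956266  9.44864035] 97.9783008306344 [483.38371788 -60.63888295  98.88993848]
knob [484.16042405 -59.24695949 132.97517419] [494.34296237 -49.21638892 136.44589926] 329 clock 31.3583
pix hub [339.42435725 122.32306743]
234 17
```

View pics/e1.png

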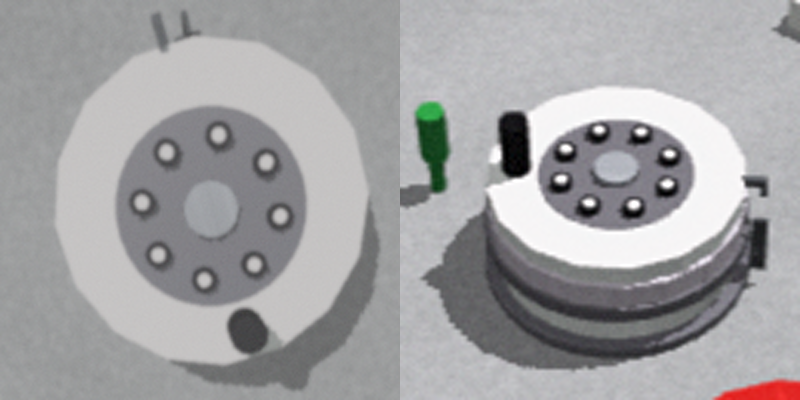

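The knob top measures about 134 mm, so the pin is fully home. The pointer at (158,32) stands about 15 mm past the mark at (184,25), which fits the right hole. The gripper is clear of everything.

```bash
python3 -c "
from h import *
print(robot.hand_in())"
```

```text
the job is handed in; nothing more can be done
None
```

The lock pin is fully home in the lock hole nearest the mark, the highest pressing force I read was about 9.6 N, the pin is released, and the job was handed in at about 31 s; no verdict came back.

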